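# Put the jeweller's bench blocks away

### The job

Take the two piles of jeweller's forming blocks apart and set each of the five blocks on the white plastic plate of its own outline and size (large square, large round, oblong, small square, small round), centred on the plate and turned so that its sides run parallel to the plate's. Every block must lie flat, the same way up as now, and never be tipped over on the way.

Things in the scene. Friction and masses are not known exactly. Their poses are not given: they have to be found in the camera images.
- bench_plate: Large square bench block of bright steel, 60 x 60 mm, 20 mm high, about 0.55 kg, sides along its x and y. It stands on the bench at the foot of a pile: on it lies either the swage block or the doming plate, and on that the round stake. Origin: centre of its underside, z up.
- rubber_puck: Large round black rubber block, 60 mm in diameter, 20 mm high, about 0.15 kg. It stands on the bench at the foot of the other pile; on it lies whichever of swage block and doming plate is not on the square bench block. Origin: centre of its underside, z up.
- swage_block: Oblong light grey steel block with four dark grooves across its top, 60 mm along its x, 28 mm along its y, 22 mm high, about 0.27 kg. Lies on one of the two large blocks, its underside 20 mm above the bench. Origin: centre of its underside, z up.
- doming_plate: Small square brass block with round dark dimples on its top, 38 x 38 mm, 22 mm high, about 0.25 kg, sides along its x and y. Lies on the other large block, its underside 20 mm above the bench. Origin: centre of its underside, z up.
- round_stake: Small round steel stump, 26 mm in diameter, 26 mm high with a bevelled top edge (the lower 21 mm is a plain cylinder), about 0.10 kg. Top of the pile of three, its underside 42 mm above the bench. Origin: centre of its underside, z up.
- place_bench_plate: Large square plate of white plastic, 80 x 80 mm, 4 mm thick, sides along its x and y: the place for the large square bench block. Fixed flat on the bench, somewhere among the other things; upper face 4 mm above the bench. Origin: centre of its underside, z up.
- place_rubber_puck: Large round plate of white plastic, 80 mm in diameter, 4 mm thick: the place for the rubber block. Fixed flat on the bench, somewhere among the other things; upper face 4 mm above the bench. Origin: centre of its underside, z up.
- place_swage_block: Oblong plate of white plastic, 84 mm along its x, 46 mm along its y, 4 mm thick: the place for the oblong swage block. Fixed flat on the bench, somewhere among the other things; upper face 4 mm above the bench. Origin: centre of its underside, z up.
- place_doming_plate: Small square plate of white plastic, 56 x 56 mm, 4 mm thick, sides along its x and y: the place for the small square doming plate. Fixed flat on the bench, somewhere among the other things; upper face 4 mm above the bench. Origin: centre of its underside, z up.
- place_round_stake: Small round plate of white plastic, 46 mm in diameter, 4 mm thick: the place for the small round stake. Fixed flat on the bench, somewhere among the other things; upper face 4 mm above the bench. Origin: centre of its underside, z up.
There are look-alikes about, which are no part of the job. What is shaped like the doming_plate but red is not meant.

How it is judged:
At the end, for the whole second after the job is handed in: Each block lies flat (0.1 rad) and at rest on its own plate (underside 1 to 8 mm above the plate's underside), centre within 12 mm of the plate's; sides parallel within 0.25 rad (squares: any quarter turn; oblong: long side along long side) (horizontal distance between bench_plate and place_bench_plate below 0.012 m and z of bench_plate in the frame of place_bench_plate between 0.001 and 0.008 m and angle between each of bench_plate, rubber_puck, swage_block, doming_plate, round_stake's own z axis and vertical below 0.1 rad and linear speed of each of bench_plate, rubber_puck, swage_block, doming_plate, round_stake below 0.02 m/s and angular speed of each of bench_plate, rubber_puck, swage_block, doming_plate, round_stake below 0.1 rad/s and (angle between the x axis of bench_plate and the x axis of place_bench_plate, either way round below 0.25 rad or angle between the x axis of bench_plate and the y axis of place_bench_plate, either way round below 0.25 rad) and horizontal distance between rubber_puck and place_rubber_puck below 0.012 m and z of rubber_puck in the frame of place_rubber_puck between 0.001 and 0.008 m and horizontal distance between swage_block and place_swage_block below 0.012 m and z of swage_block in the frame of place_swage_block between 0.001 and 0.008 m and angle between the x axis of swage_block and the x axis of place_swage_block, either way round below 0.25 rad and horizontal distance between doming_plate and place_doming_plate below 0.012 m and z of doming_plate in the frame of place_doming_plate between 0.001 and 0.008 m and (angle between the x axis of doming_plate and the x axis of place_doming_plate, either way round below 0.25 rad or angle between the x axis of doming_plate and the y axis of place_doming_plate, either way round below 0.25 rad) and horizontal distance between round_stake and place_round_stake below 0.012 m and z of round_stake in the frame of place_round_stake between 0.001 and 0.008 m); the robot touches nothing.
It fails at once if the bench plate is tipped over (more than 0.6 rad) (angle between bench_plate's own z axis and vertical above 0.6 rad).
It fails at once if the rubber puck is tipped over (more than 0.6 rad) (angle between rubber_puck's own z axis and vertical above 0.6 rad).
It fails at once if the swage block is tipped over (more than 0.6 rad) (angle between swage_block's own z axis and vertical above 0.6 rad).
It fails at once if the doming plate is tipped over (more than 0.6 rad) (angle between doming_plate's own z axis and vertical above 0.6 rad).
It fails at once if the round stake is tipped over (more than 0.6 rad) (angle between round_stake's own z axis and vertical above 0.6 rad).
It also fails if it takes over 131 s, if anything falls off the work surface, if the arm or the gripper's body presses on something with over 40 N, if the wrist force passes 120 N, or if a joint passes its speed limit or range.

### The arm

A 6-joint arm with a two-finger parallel gripper is mounted at the origin on the work surface. World frame = base frame: x ahead of the robot, y to its left, z up, the work surface at z = 0. Lengths are in m, angles in rad, forces in N, time in s.
With the tool pointing down it reaches from about 0.375 to 0.925 m from the base axis. Payload 5.7 kg.
Tool frame: the origin (TCP) lies between the finger pads; the fingertips stand 25 mm ahead of it and the grasp point (between the pads) lies 6 mm ahead of it; z points along the fingers, y is the direction in which the jaws open and shut (so a half turn about z gives the same grasp; the last joint's range is limited). The gripper opens to 88 mm and grips with 3 to 60 N. Pads are 20 mm wide; open, the fingers measure 115 mm over their backs; the gripper's body (75 mm by 178 mm) begins 61 mm behind the grasp point.
Start: joints at [1.151, 0.359, 1.51, -0, 1.272, -0.115], TCP at [0.18, 0.572, 0.248] pointing down, gripper open.
Joint ranges: [-2.97, 2.97], [-1.01, 2.36], [0.21, 2.38], [-0.96, 4.11], [0.2, 2.71], [-2.98, 2.98]. Speed limits (rad/s): [2.39, 2.39, 3.14, 3.14, 3.14, 3.14].

### API

Orientations are given as a unit quaternion [x, y, z, w].
In Python, from rig import manip, vision gives the robot as it stands. The module is installed in compiled form; this text tells all that it offers.
- The arm moves only by the tool send_rows, never from a script. Its argument "moves" is one flat list of numbers, 4 for each row, row after row: the shift along the world's x, y, z in units of 25 mm (1.0 is 25 mm), then the turn about the world's z in rad. In form: [dx, dy, dz, twist, dx, dy, dz, twist, ...]. A call has 1 to 12 rows; each row shifts and turns the pose as measured when the row begins; what a row does not reach is not made up. A row lasts 1/12 s, in which the tool goes at most 41.7 mm and 7.16 degrees, less where a joint would pass 70% of its speed; a pose out of reach is approached as far as the arm can. A call is refused whole if a number of a shift passes 1 or a number of a turn 0.125, either way. A call with a gripper value outside its range is refused whole. "grip" is the opening, from -1 (shut) to 1 (fully open), so that 0 is half open, set as the call begins (left out, the last holds). The fingers move at their own pace and stop on an object; "squeeze" is the grip in N (left out, the last holds). Time passes only in rows, so rows that do not move let the fingers close. It gives the time, the measured TCP pose, the force and the opening at its end, in the units of the state.
- manip.state(): the state, without advancing time (a new reading comes with each control period).
- vision.grab_frame(name): name is "scene" or "top" or "wrist"; returns a dict with "img" (384x512x3 uint8, red, green, blue), "K" (3x3 intrinsics, pixels), "rvec" (rotation vector, rad) and "tvec" (3), from world to camera coordinates, as OpenCV has them; the wrist camera has in their place "tool_from_camera" (4x4, takes a point from camera to tool coordinates, whose origin is the TCP and whose axes are the flange's). Camera axes: x right, y down, z forward; pixel columns grow to the right and rows downward; lengths in m; the calibration is good to about 2 mm. A picture is of the moment at which its call begins: read the wrist's pose just before it. There is no depth.
- manip.job_done(): hands the job in, once; it reports no verdict.
The state is a dict: "t": time; "joint_pos": joint angles; "qd": joint speeds; "joint_torque": joint torques, N m; "tcp_pos": TCP position; "tcp_rot": TCP orientation; "ft_force": force on the tool from outside, world axes, zero at the start; "ft_torque": the same for the moment, N m; "finger_gap": opening from 0.0 (shut) to 1.0 (fully open).
Only numpy, scipy, OpenCV 4.12 (cv2) and the standard library are available. Lean on these libraries where they do the work, as an engineer would, in place of code of your own. Each camera call takes 0.05 s, during which the arm holds its last target. There are 200 camera calls.

## Working session

There is one attempt and no reset: what is moved stays moved. The work goes in short steps, Python scripts to look and compute and a tool call to move; the robot and the scene stay as the last step left them, time stands still between calls to the robot, and variables do not carry over. Pictures are saved under pics/ and viewed, about 12 in all and at most 16, crops included, and the job is handed in when it is done.

Besides the shell and the picture viewer there is one more tool, called after "Request:" by a JSON object that holds its "name" and its "arguments", one argument or row to a line. send_rows: Moves the arm, as the interface text tells. Its arguments: {"type":"object","properties":{"moves":{"type":"array","items":{"type":"number"}},"grip":{"type":"number"},"squeeze":{"type":"number"}},"required":["moves"]}

```bash
mkdir -p pics
cat > h.py <<'E'
import numpy as np, cv2
from rig import manip, vision
from scipy.spatial.transform import Rotation as R
def grab(n,save=None):
    s=manip.state(); f=vision.grab_frame(n)
    if n=="wrist":
        T=np.eye(4);T[:3,:3]=R.from_quat(s["tcp_rot"]).as_matrix();T[:3,3]=s["tcp_pos"]
        W=T@np.array(f["tool_from_camera"])
    else:
        r=cv2.Rodrigues(np.array(f["rvec"],float))[0];W=np.eye(4);W[:3,:3]=r.T;W[:3,3]=-r.T@np.array(f["tvec"],float).ravel()
    f["W"]=W
    if save: cv2.imwrite("pics/"+save,f["img"][:,:,::-1])
    return f
def ray(f,px,z):
    px=np.atleast_2d(np.array(px,float)); d=np.c_[px,np.ones(len(px))]@np.linalg.inv(f["K"]).T@f["W"][:3,:3].T
    o=f["W"][:3,3]; return (o+d*((z-o[2])/d[:,2])[:,None])[:,:2]
E
python3 - <<'E'
from h import *
for n in("scene","top"):
    f=grab(n,n+"0.png"); print(n,f["W"].round(3).tolist(),np.array(f["K"]).round(1).tolist())
print(manip.state())
E
```

```text
scene [[-0.743, 0.38, -0.551, 0.947], [0.669, 0.42, -0.612, 0.467], [-0.001, -0.824, -0.567, 0.5], [0.0, 0.0, 0.0, 1.0]] [[363.0, 0.0, 255.0], [0.0, 363.0, 193.4], [0.0, 0.0, 1.0]]
top [[-0.043, -0.973, 0.226, 0.344], [-0.999, 0.043, -0.006, 0.002], [-0.003, -0.226, -0.974, 0.817], [0.0, 0.0, 0.0, 1.0]] [[347.4, 0.0, 257.3], [0.0, 347.4, 195.3], [0.0, 0.0, 1.0]]
{'t': 0.1, 'joint_pos': array([ 1.15090121e+00,  3.59436309e-01,  1.51129047e+00, -3.56816529e-06,
        1.27250427e+00, -1.15125978e-01]), 'qd': array([ 1.66506753e-03,  7.59384775e-05, -2.88191031e-03, -9.18672989e-04,
        4.73836823e-04, -4.88312861e-04]), 'joint_torque': array([-7.60521070e-04, -5.16361463e+01, -2.71407455e+01,  6.74850284e-02,
        2.77184544e-02,  6.57887227e-06]), 'tcp_pos': array([0.17983493, 0.57182231, 0.24690447]), 'tcp_rot': array([ 1.51794927e-01,  9.88411670e-01, -7.90510562e-04, -2.14895267e-04]), 'ft_force': array([-0.30828474, -0.30786342, -0.68526917]), 'ft_torque': array([ 0.00249781, -0.01525225, -0.02683906]), 'finger_gap': 0.9960089372019335}
```

View pics/top0.png

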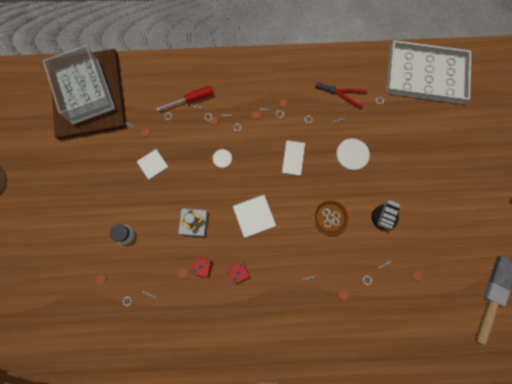

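View pics/scene0.png

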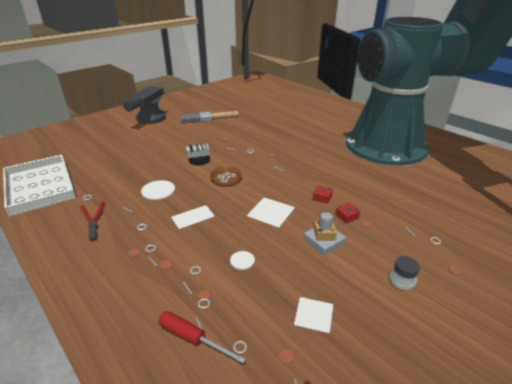

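The top view shows the pile of three (bench block, doming plate, stake) at (193,222) and the puck with the swage block at (387,216). The plates are small square (152,164), small round (222,158), large square (254,215), oblong (293,158) and large round (353,154). The two red look-alikes are at (202,267) and (239,272).

Run:
```python
from h import *
f=grab("top"); im=f["img"]; hsv=cv2.cvtColor(im,cv2.COLOR_RGB2HSV)
def rep(m,z,name,amin=60):
    cs,_=cv2.findContours(m.astype(np.uint8),cv2.RETR_EXTERNAL,cv2.CHAIN_APPROX_NONE)
    for c in cs:
        a=cv2.contourArea(c)
        if a<amin or a>4000: continue
        w=(ray(f,c.reshape(-1,2),z)*1000).astype(np.float32)
        M=cv2.moments(c); ctr=ray(f,[M["m10"]/M["m00"],M["m01"]/M["m00"]],z)[0]*1000
        r=cv2.minAreaRect(w)
        print(name,c.reshape(-1,2).mean(0).round(),"ctr",ctr.round(1),"rect",np.round(r[0],1),np.round(r[1],1),round(r[2],1),"fill",round(cv2.contourArea(w)/(r[1][0]*r[1][1]+1e-9),2))
rep((hsv[...,1]<40)&(hsv[...,2]>190),.004,"plate")
roi=np.zeros(im.shape[:2],bool);roi[195:250,165:220]=1;roi[195:240,365:410]=1
rep((hsv[...,1]<60)&(hsv[...,2]>110)&roi,.02,"steel z20",30)
rep((hsv[...,1]<60)&(hsv[...,2]>110)&roi,.042,"steel z42",30)
rep((hsv[...,2]<45)&roi,.02,"dark",30)
a=cv2.resize(im[185:250,160:225],None,fx=6,fy=6,interpolation=2);b=cv2.resize(im[185:250,350:415],None,fx=6,fy=6,interpolation=2)
cv2.imwrite("pics/c1.png",np.hstack([a,b])[:,:,::-1])
print(grab("wrist","w0.png")["W"].round(3))
```

```text
plate [254. 216.] ctr [483.4   7.3] rect [483.8   7.3] [73.  73.6] 18.5 fill 0.94
plate [222. 158.] ctr [630.8  80.2] rect [631.   81.1] [37.1 36.4] 87.5 fill 0.77
plate [152. 163.] ctr [624.  252.8] rect [624.  252.7] [47.7 48.4] 32.6 fill 0.92
plate [292. 158.] ctr [621.1 -92.4] rect [624.8 -94.3] [37.2 75.2] 79.9 fill 0.78
steel z20 [191. 230.] ctr [453.6 155.6] rect [455.7 153.1] [59.5 24.1] 82.5 fill 0.51
steel z20 [386. 223.] ctr [ 450.6 -299. ] rect [ 450.5 -298.7] [27.1 14.8] 63.3 fill 0.71
steel z20 [200. 213.] ctr [492.5 130.5] rect [495.1 130.5] [37.5 19.2] 48.3 fill 0.52
steel z20 [186. 215.] ctr [488.1 163.5] rect [488.6 163.9] [38.8 27.5] 52.7 fill 0.66
steel z20 [391. 211.] ctr [ 479.2 -311.7] rect [ 479.1 -311.8] [28.   9.1] 64.6 fill 0.74
steel z42 [191. 230.] ctr [450.5 151.3] rect [452.6 148.9] [57.8 23.4] 82.5 fill 0.51
steel z42 [386. 223.] ctr [ 447.6 -290.6] rect [ 447.6 -290.4] [26.3 14.4] 63.3 fill 0.71
steel z42 [200. 213.] ctr [488.4 127. ] rect [490.9 127. ] [36.5 18.7] 48.3 fill 0.52
steel z42 [186. 215.] ctr [484.1 159. ] rect [484.6 159.4] [37.7 26.8] 52.7 fill 0.66
steel z42 [391. 211.] ctr [ 475.5 -303. ] rect [ 475.4 -303.2] [27.2  8.8] 64.6 fill 0.74
dark [378. 219.] ctr [ 468.  -277.8] rect [ 463.6 -279.6] [54.2 27. ] 0.2 fill 0.39
[[ 0.3    0.925  0.233  0.116]
 [ 0.954 -0.29  -0.076  0.592]
 [-0.002  0.245 -0.969  0.384]
 [ 0.     0.     0.     1.   ]]
```

View pics/c1.png

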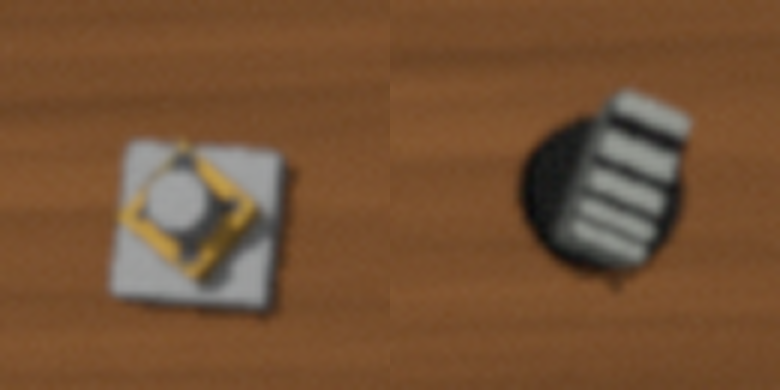

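Request:
{"name": "send_rows", "arguments": {
  "moves": [0.7,-0.95,0,0,0.7,-0.95,0,0,0.7,-0.95,0,0,0.7,-0.95,0,0,0.7,-0.95,0,0,0.7,-0.95,0,0,0.7,-0.95,0,0,0.7,-0.95,0,0,0.7,-0.95,0,0,0.7,-0.95,0,0,0.7,-0.95,0,0,0.7,-0.95,0,0],
  "grip": 1
}}

```text
t: 1.2
tcp_pos: [0.3924, 0.2779, 0.2455]
tcp_rot: [0.147, 0.989, 0.0, -0.001]
ft_force: [-0.6, 1.1, -0.3]
finger_gap: 1.0
```

Request:
{"name": "send_rows", "arguments": {
  "moves": [0.6,-0.95,-0.2,0,0.6,-0.95,-0.2,0,0.6,-0.95,-0.2,0,0.6,-0.95,-0.2,0,0.6,-0.9,-0.2,0,0,0,0,0]
}}

```text
t: 1.7
tcp_pos: [0.4737, 0.1504, 0.2202]
tcp_rot: [0.149, 0.989, 0.0, 0.001]
ft_force: [1.3, 0.2, 0.3]
finger_gap: 1.002
```

Run:
```python
from h import *
s=manip.state();print(s["t"],s["tcp_pos"],s["tcp_rot"],s["joint_pos"])
f=grab("wrist","w1.png");np.save("w1.npy",f["W"]);print(f["W"].round(3),f["K"][0][0])
```

```text
1.7 [0.47370932 0.15039913 0.22021483] [1.48541614e-01 9.88905681e-01 1.70590435e-04 9.55986951e-04] [ 1.68547835e-01  2.39392078e-01  1.76392165e+00 -3.01009167e-04
  1.13635605e+00 -1.10393519e+00]
[[ 0.294  0.926  0.236  0.409]
 [ 0.956 -0.285 -0.073  0.17 ]
 [-0.     0.247 -0.969  0.357]
 [ 0.     0.     0.     1.   ]] 293.1860594346288
```

View pics/w1.png

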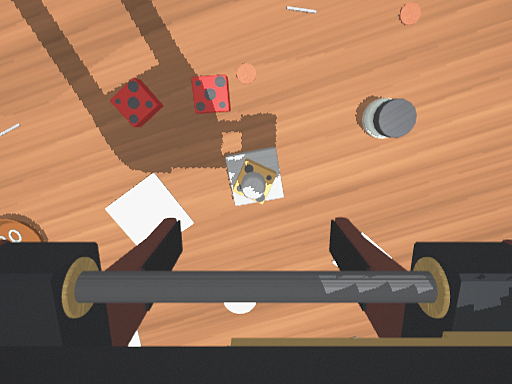

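Run:
```python
from h import *
im=cv2.imread("pics/w1.png")
cv2.imwrite("pics/c2.png",cv2.resize(im[140:215,215:295],None,fx=8,fy=8,interpolation=cv2.INTER_CUBIC))
```

```text
(no output)
```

View pics/c2.png

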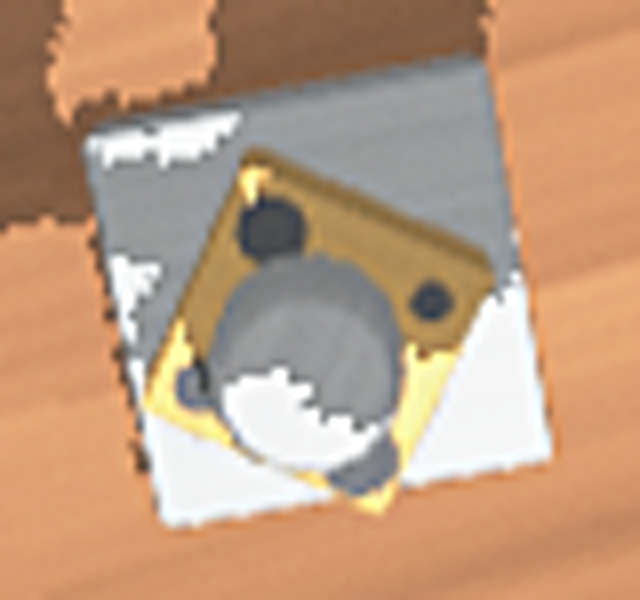

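```bash
cat >> h.py <<'E'
def quad(f,pts,z):
    w=ray(f,pts,z)*1000; e=np.roll(w,-1,0)-w; a=np.degrees(np.arctan2(e[:,1],e[:,0]))%180
    print("ctr",w.mean(0).round(1),"sides",np.hypot(*e.T).round(1),"ang",a.round(1)); return w
def jaw():
    s=manip.state(); y=R.from_quat(s["tcp_rot"]).as_matrix()[:,1]; print("t",s["t"],"tcp",(s["tcp_pos"]*1000).round(1),"jaw",np.degrees(np.arctan2(y[1],y[0])).round(1),"j6",s["joint_pos"][5].round(2),"gap",round(s["finger_gap"]*88,1),"F",s["ft_force"].round(1))
E
python3 - <<'E'
from h import *
f=grab("wrist")
c=lambda p:np.array(p)/8+[215,140]-.4
quad(f,c([(88,140),(488,62),(552,460),(165,525)]),.02)
quad(f,c([(245,165),(487,285),(380,510),(145,400)]),.042)
print(ray(f,c([(305,378)]),.066)*1000)
# swage from top
g=grab("top")
t=lambda p:np.array(p)/6+[350-65,185]-.4
quad(g,t([(625,92),(690,130),(640,262),(570,235)]),.042)
# puck contour pts at left: fit circle
print(cv2.minEnclosingCircle((ray(g,t([(525,185),(540,145),(580,120),(540,240),(600,268),(680,200)]),.02)*1000).astype(np.float32)))
hsv=cv2.cvtColor(g["img"],cv2.COLOR_RGB2HSV)
for lo,zz in((170,.004),):
    m=((hsv[...,1]<60)&(hsv[...,2]>150)).astype(np.uint8)
    n,l,st,ce=cv2.connectedComponentsWithStats(m)
    for i in range(1,n):
        if 80<st[i,4]<2500 and 120<ce[i,0]<400 and 120<ce[i,1]<240:
            w=(ray(g,np.argwhere(l==i)[:,::-1],zz)*1000).astype(np.float32);r=cv2.minAreaRect(w)
            print(ce[i].round(),w.mean(0).round(1),np.round(r[0],1),np.round(r[1],1),round(r[2],1))
jaw()
E
```

```text
ctr [471.6 151.3] sides [58.5 59.8 58.7 58.7] ang [ 83.9 173.   82.8 172.8]
ctr [472.6 149.8] sides [36.8 35.1 36.2 35.5] ang [ 46.3 138.6  47.  139.5]
[[471.82784046 148.89447626]]
ctr [ 466.3 -300.1] sides [27.6 55.3 27.2 60.3] ang [ 55.2 152.7  65.6 152.8]
((463.97076416015625, -296.15496826171875), 30.3411808013916)
[353. 154.] [ 627.6 -243. ] [ 627.7 -243.2] [81.6 80.5] 59.1
[293. 157.] [624.6 -95.5] [624.8 -95.6] [48.6 87.2] 78.9
[160. 158.] [638.5 233.1] [637.7 232.9] [55.6 10.8] 34.2
[222. 158.] [630.9  80.2] [631.   79.9] [47.6 46. ] 42.0
[254. 216.] [483.5   7.4] [484.    7.3] [83.  82.5] 18.0
t 1.85 tcp [471.  153.8 220.7] jaw 73.0 j6 -1.1 gap 88.1 F [ 0.1 -0.3 -0.5]
```

Request:
{"name": "send_rows", "arguments": {
  "moves": [0,-0.15,-0.8,0,0,0,-0.8,0,0,0,-0.8,0,0,0,-0.8,0,0,0,-0.8,0,0,0,-0.6,0,0,0,0,0,0,0,0,0],
  "grip": 0.3,
  "squeeze": 20
}}

```text
t: 2.52
tcp_pos: [0.467, 0.1602, 0.1054]
tcp_rot: [0.142, 0.99, 0.004, 0.002]
ft_force: [0.4, -0.0, -0.6]
finger_gap: 0.648
```

Run:
```python
from h import *
jaw();f=grab("wrist","w2.png");jaw();print(cv2.Rodrigues(f["W"][:3,:3])[0].T)
```

```text
t 2.5167 tcp [467.  160.2 105.4] jaw 73.6 j6 -1.1 gap 57.1 F [ 0.4 -0.  -0.6]
t 2.5667 tcp [466.9 160.1 105.6] jaw 73.6 j6 -1.1 gap 56.9 F [-1.1  0.2  0.5]
[[2.35079372 1.75831821 0.23007691]]
```

View pics/w2.png

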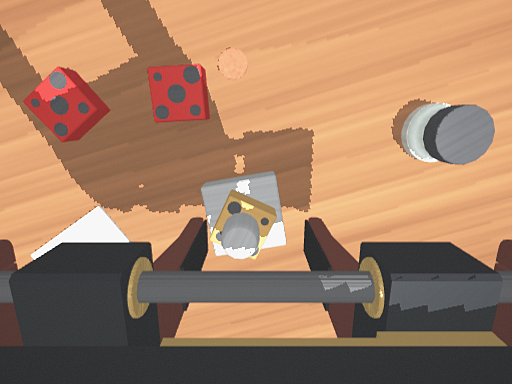

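Request:
{"name": "send_rows", "arguments": {
  "moves": [0.1,-0.2,0,0,0.1,-0.2,0,0,0,-0.05,0,0]
}}

```text
t: 2.82
tcp_pos: [0.4736, 0.1499, 0.1085]
tcp_rot: [0.141, 0.99, 0.004, 0.004]
ft_force: [-0.1, -0.7, -0.2]
finger_gap: 0.649
```

Run:
```python
from h import *
jaw();f=grab("wrist","w3.png");im=f["img"]
print(f["img"].shape)
cv2.imwrite("pics/c3.png",cv2.resize(im[170:300,180:330],None,fx=4,fy=4,interpolation=2)[:,:,::-1])
```

```text
t 2.8167 tcp [473.6 149.9 108.5] jaw 73.8 j6 -1.13 gap 57.1 F [-0.1 -0.7 -0.2]
(384, 512, 3)
```

View pics/c3.png

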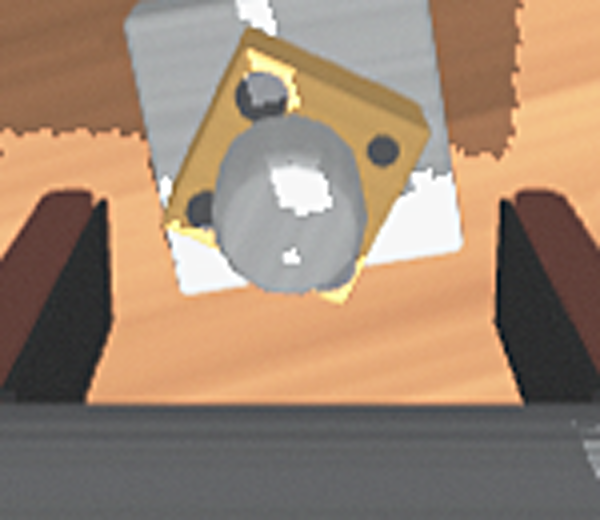

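Request:
{"name": "send_rows", "arguments": {
  "moves": [0,0,-0.4,0,0,0,-0.4,0,0,0,-0.3,0]
}}

```text
t: 3.12
tcp_pos: [0.4762, 0.1495, 0.0819]
tcp_rot: [0.142, 0.99, 0.005, 0.008]
ft_force: [0.1, 0.1, 0.2]
finger_gap: 0.652
```

Run:
```python
from h import *
jaw();f=grab("wrist","w4.png");print(ray(f,[(253,224)],.068)*1000)
```

```text
t 3.1167 tcp [476.2 149.5  81.9] jaw 73.7 j6 -1.13 gap 57.4 F [0.1 0.1 0.2]
[[464.97302475 151.32358411]]
```

Request:
{"name": "send_rows", "arguments": {
  "moves": [-0.15,0,-0.3,0,0,0,0,0]
}}

```text
t: 3.33
tcp_pos: [0.4703, 0.149, 0.071]
tcp_rot: [0.142, 0.99, 0.005, 0.005]
ft_force: [-0.3, -0.5, -0.0]
finger_gap: 0.65
```

Request:
{"name": "send_rows", "arguments": {
  "moves": [0,0,0,0,0,0,0,0,0,0,0,0,0,0,0,0,0,0,0,0,0,0,0,0],
  "grip": -0.7
}}

```text
t: 3.83
tcp_pos: [0.4705, 0.1492, 0.0708]
tcp_rot: [0.142, 0.99, 0.005, 0.005]
ft_force: [0.5, -0.1, -1.1]
finger_gap: 0.29
```

Request:
{"name": "send_rows", "arguments": {
  "moves": [0,0,0.4,0,0,0,0.8,0,0,0,0.6,0,0.9,-0.4,0,0,0.9,-0.4,0,0,0.9,-0.4,0,0,0.9,-0.4,0,0,0.9,-0.4,0,0,0.9,-0.4,0,0,0.9,-0.4,0,0,0,0,0,0]
}}

```text
t: 4.75
tcp_pos: [0.6319, 0.0759, 0.1271]
tcp_rot: [0.14, 0.99, 0.004, 0.005]
ft_force: [1.7, 0.7, -0.3]
finger_gap: 0.29
```

Run:
```python
from h import *
jaw();f=grab("wrist","w5.png")
```

```text
t 4.75 tcp [631.9  75.9 127.1] jaw 73.9 j6 -1.29 gap 25.5 F [ 1.7  0.7 -0.3]
```

View pics/w5.png

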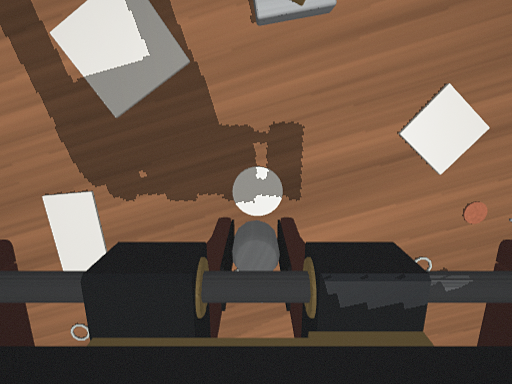

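Run:
```python
from h import *
f=grab("wrist");jaw();print(ray(f,[(258,191.5)],.004)*1000)
quad(f,[(399,133),(449,83),(490,127),(440,174)],.004)
```

```text
t 4.85 tcp [627.3  77.4 126.3] jaw 73.9 j6 -1.28 gap 25.5 F [-0.8  0.1 -1.8]
[[628.56558659  80.34300497]]
ctr [621.  251.4] sides [55.3 55.2 55.7 55.4] ang [121.9  33.2 122.   32.8]
```

Request:
{"name": "send_rows", "arguments": {
  "moves": [0,0,-0.6,0,0,0,-0.6,0,0,0,-0.6,0,0,0,-0.6,0,0,0,0,0]
}}

```text
t: 5.27
tcp_pos: [0.621, 0.08, 0.0672]
tcp_rot: [0.14, 0.99, 0.005, 0.001]
ft_force: [-0.5, -0.0, -1.4]
finger_gap: 0.286
```

Request:
{"name": "send_rows", "arguments": {
  "moves": [0.2,0,-0.4,0,0.2,0,-0.4,0,0.1,0,-0.2,0,0,0,0,0]
}}

```text
t: 5.6
tcp_pos: [0.6324, 0.0816, 0.042]
tcp_rot: [0.139, 0.99, 0.005, 0.0]
ft_force: [0.2, -0.3, -1.8]
finger_gap: 0.286
```

Request:
{"name": "send_rows", "arguments": {
  "moves": [-0.1,-0.05,-0.25,0,0,0,-0.1,0,0,0,0,0]
}}

```text
t: 5.85
tcp_pos: [0.6307, 0.0803, 0.033]
tcp_rot: [0.139, 0.99, 0.005, 0.001]
ft_force: [-0.2, -0.3, -0.7]
finger_gap: 0.288
```

Request:
{"name": "send_rows", "arguments": {
  "moves": [0,0,0,0,0,0,0,0,0,0,0,0,0,0,0,0],
  "grip": 0.1
}}

```text
t: 6.18
tcp_pos: [0.6313, 0.0802, 0.0341]
tcp_rot: [0.139, 0.99, 0.005, 0.002]
ft_force: [0.5, -0.8, 0.2]
finger_gap: 0.536
```

Request:
{"name": "send_rows", "arguments": {
  "moves": [0,0,0.5,0,0,0,0.8,0,0,0,0.8,0,0,0,0.8,0,-0.6,0.3,0.8,0,-0.9,0.4,0,0,-0.9,0.4,0,0,-0.9,0.4,0,0,-0.9,0.4,0,0,-0.9,0.4,0,0,-0.9,0.4,0,0,0,0,0,0]
}}

```text
t: 7.18
tcp_pos: [0.4799, 0.1488, 0.1444]
tcp_rot: [0.14, 0.99, 0.007, 0.009]
ft_force: [-0.1, -0.6, 0.3]
finger_gap: 0.555
```

Run:
```python
from h import *
jaw();f=grab("wrist","w6.png");np.savez("w6.npz",W=f["W"],K=f["K"]);im=f["img"]
cv2.imwrite("pics/c6.png",np.vstack([cv2.resize(im[120:270,130:370],None,fx=2.5,fy=2.5,interpolation=2)])[:,:,::-1])
```

```text
t 7.1833 tcp [479.9 148.8 144.4] jaw 73.9 j6 -1.14 gap 48.8 F [-0.1 -0.6  0.3]
```

View pics/w6.png

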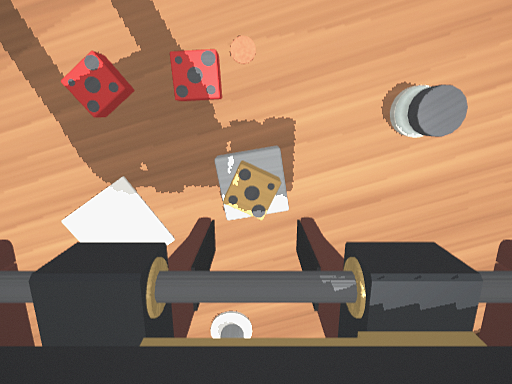

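Run:
```python
from h import *
d=np.load("w6.npz");f=dict(W=d["W"],K=d["K"]);im=cv2.imread("pics/w6.png");hsv=cv2.cvtColor(im,cv2.COLOR_BGR2HSV)
m=np.zeros(im.shape[:2],np.uint8);m[140:240,205:300]=1
b=((hsv[...,0]>15)&(hsv[...,0]<32)&(hsv[...,1]>90)&(m>0)).astype(np.uint8)
b=cv2.morphologyEx(b,cv2.MORPH_CLOSE,np.ones((3,3),np.uint8))
n,l,st,ce=cv2.connectedComponentsWithStats(b);i=1+st[1:,4].argmax();print(st[i])
w=(ray(f,cv2.convexHull(np.argwhere(l==i)[:,::-1].astype(np.int32)).reshape(-1,2),.042)*1000).astype(np.float32);print(cv2.minAreaRect(w))
```

```text
[ 223  161   58   56 1503]
((473.1708984375, 148.7975616455078), (37.96337890625, 40.660823822021484), 48.72677993774414)
```

Request:
{"name": "send_rows", "arguments": {
  "moves": [0,0,0,-0.12,0,0,0,-0.12,0,0,-0.5,-0.12,0,0,-0.5,-0.12,0,0,0,0],
  "grip": 0.6
}}

```text
t: 7.65
tcp_pos: [0.4906, 0.1483, 0.1253]
tcp_rot: [0.38, 0.925, 0.006, 0.019]
ft_force: [-0.1, -0.8, -0.2]
finger_gap: 0.8
```

```bash
python3 -c "
from h import *
jaw()"
```

```text
t 7.65 tcp [490.6 148.3 125.3] jaw 45.3 j6 -0.62 gap 70.4 F [-0.1 -0.8 -0.2]
```

Request:
{"name": "send_rows", "arguments": {
  "moves": [-0.35,0,-0.4,0.03,-0.35,0,-0.4,0,0,0,-0.4,0,0,0,-0.4,0,0,0,0,0]
}}

```text
t: 8.07
tcp_pos: [0.481, 0.1477, 0.0876]
tcp_rot: [0.359, 0.933, 0.009, 0.024]
ft_force: [-0.6, -0.3, -0.7]
finger_gap: 0.801
```

```bash
python3 -c "
from h import *
jaw();print(manip.state()['tcp_rot'])"
```

```text
t 8.0667 tcp [481.  147.7  87.6] jaw 47.9 j6 -0.66 gap 70.5 F [-0.6 -0.3 -0.7]
[0.35936489 0.93284469 0.00895631 0.0240301 ]
```

Request:
{"name": "send_rows", "arguments": {
  "moves": [-0.3,0.05,-0.4,-0.02,-0.1,0,-0.4,0,0,0,-0.3,0,0,0,0,0]
}}

```text
t: 8.4
tcp_pos: [0.4757, 0.149, 0.0602]
tcp_rot: [0.367, 0.93, 0.01, 0.026]
ft_force: [-0.7, -1.3, 0.5]
finger_gap: 0.801
```

```bash
python3 -c "
from h import *
jaw();print(manip.state()['tcp_rot'],R.from_quat(manip.state()['tcp_rot']).as_matrix()[:,2])"
```

```text
t 8.4 tcp [475.7 149.   60.2] jaw 46.9 j6 -0.63 gap 70.5 F [-0.7 -1.3  0.5]
[0.36735944 0.92965296 0.00989197 0.02635479] [ 5.62694264e-02 -9.71161498e-04 -9.98415148e-01]
```

Request:
{"name": "send_rows", "arguments": {
  "moves": [-0.15,0,-0.3,0,0,0,-0.1,0,0,0,0,0]
}}

```text
t: 8.65
tcp_pos: [0.4738, 0.1491, 0.0499]
tcp_rot: [0.367, 0.93, 0.01, 0.027]
ft_force: [0.6, -0.4, -0.0]
finger_gap: 0.799
```

Request:
{"name": "send_rows", "arguments": {
  "moves": [0,0,0,0,0,0,0,0,0,0,0,0,0,0,0,0,0,0,0,0,0,0,0,0],
  "grip": -0.5,
  "squeeze": 30
}}

```text
t: 9.15
tcp_pos: [0.4748, 0.1492, 0.0509]
tcp_rot: [0.367, 0.93, 0.011, 0.028]
ft_force: [-0.4, 0.5, -1.9]
finger_gap: 0.429
```

Request:
{"name": "send_rows", "arguments": {
  "moves": [0,0,0.3,0,0,0,0.6,0,0,0,0.8,0,0,0,0.8,0]
}}

```text
t: 9.48
tcp_pos: [0.47, 0.1483, 0.1122]
tcp_rot: [0.367, 0.93, 0.008, 0.023]
ft_force: [0.6, -0.6, -2.3]
finger_gap: 0.428
```

Request:
{"name": "send_rows", "arguments": {
  "moves": [0.6,0.4,0.3,-0.06,0.8,0.55,0,-0.06,0.8,0.55,0,-0.06,0.8,0.55,0,-0.06,0.8,0.55,0,0,0.8,0.55,0,0,0.8,0.55,0,0,0.6,0.4,0,0,0,0,0,0]
}}

```text
t: 10.23
tcp_pos: [0.623, 0.2552, 0.1288]
tcp_rot: [0.481, 0.876, 0.006, 0.024]
ft_force: [0.5, 0.1, -2.1]
finger_gap: 0.433
```

```bash
cat >> h.py <<'E'
def white(f,roi,z=.004):
    hsv=cv2.cvtColor(f["img"],cv2.COLOR_RGB2HSV);m=((hsv[...,1]<50)&(hsv[...,2]>120)).astype(np.uint8)
    x0,y0,x1,y1=roi;k=np.zeros_like(m);k[y0:y1,x0:x1]=m[y0:y1,x0:x1]
    n,l,st,ce=cv2.connectedComponentsWithStats(k)
    for i in range(1,n):
        if st[i,4]>300:
            w=(ray(f,np.argwhere(l==i)[:,::-1],z)*1000).astype(np.float32);r=cv2.minAreaRect(w)
            print(st[i],"mean",w.mean(0).round(1),"rect",np.round(r[0],1),np.round(r[1],1),round(r[2],1))
E
python3 - <<'E'
from h import *
jaw();f=grab("wrist","w7.png");white(f,(100,60,420,245))
E
```

```text
t 10.2333 tcp [623.  255.2 128.8] jaw 32.5 j6 -0.25 gap 38.1 F [ 0.5  0.1 -2.1]
[ 219  162   62   48 2451] mean [618.5 259.2] rect [620.3 256.5] [55.8 43.4] 33.3
```

View pics/w7.png

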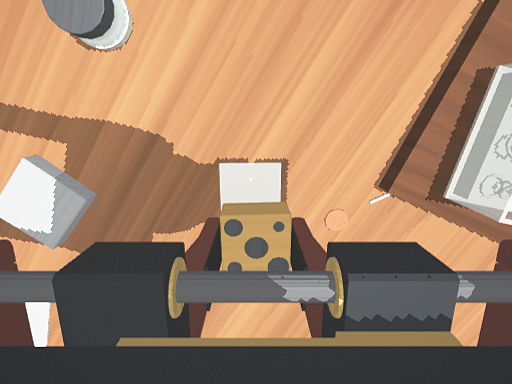

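Request:
{"name": "send_rows", "arguments": {
  "moves": [0,-0.05,-0.6,0,0,-0.05,-0.6,0,0,0,-0.6,0,0,0,-0.5,0,0,0,0,0]
}}

```text
t: 10.7
tcp_pos: [0.615, 0.2486, 0.07]
tcp_rot: [0.481, 0.876, 0.003, 0.022]
ft_force: [-0.0, -0.4, -1.9]
finger_gap: 0.435
```

Request:
{"name": "send_rows", "arguments": {
  "moves": [0.2,0.1,-0.4,0,0.2,0.1,-0.4,0,0,0,-0.3,0,0,0,0,0]
}}

```text
t: 11.03
tcp_pos: [0.6245, 0.2531, 0.0411]
tcp_rot: [0.481, 0.876, 0.002, 0.022]
ft_force: [-0.4, -0.9, -2.0]
finger_gap: 0.434
```

Request:
{"name": "send_rows", "arguments": {
  "moves": [0,0,-0.2,0,0,0,0,0]
}}

```text
t: 11.2
tcp_pos: [0.6253, 0.2533, 0.0356]
tcp_rot: [0.481, 0.876, 0.002, 0.022]
ft_force: [0.3, 0.2, -2.5]
finger_gap: 0.433
```

Request:
{"name": "send_rows", "arguments": {
  "moves": [-0.06,-0.04,-0.05,0,0,0,0,0]
}}

```text
t: 11.37
tcp_pos: [0.6252, 0.2531, 0.0354]
tcp_rot: [0.481, 0.876, 0.004, 0.023]
ft_force: [-0.4, -0.2, -2.1]
finger_gap: 0.435
```

Request:
{"name": "send_rows", "arguments": {
  "moves": [0,0,0,0,0,0,0,0,0,0,0,0,0,0,0,0],
  "grip": 0.4
}}

```text
t: 11.7
tcp_pos: [0.6261, 0.2532, 0.0374]
tcp_rot: [0.481, 0.876, 0.005, 0.024]
ft_force: [-0.0, -0.2, 0.4]
finger_gap: 0.684
```

Request:
{"name": "send_rows", "arguments": {
  "moves": [0,0,0.5,0,0,0,0.8,0,0,0,0.8,0,0,0,0.8,0,-0.5,-0.4,0.8,0.1,-0.8,-0.5,0,0.12,-0.8,-0.5,0,0.12,-0.8,-0.5,0,0.12,-0.8,-0.5,0,0.12,-0.8,-0.5,0,0.12,-0.8,-0.5,0,0.12,-0.8,-0.5,0,0],
  "grip": 1
}}

```text
t: 12.7
tcp_pos: [0.4747, 0.1554, 0.1465]
tcp_rot: [0.073, 0.997, 0.019, 0.028]
ft_force: [-0.1, -0.2, 0.8]
finger_gap: 1.003
```

Run:
```python
from h import *
jaw();f=grab("wrist","w8.png");white(f,(100,60,420,245),.02)
```

```text
t 12.7 tcp [474.7 155.4 146.5] jaw 81.7 j6 -1.28 gap 88.3 F [-0.1 -0.2  0.8]
[384 111  36  49 830] mean [446.  293.1] rect [448.4 294.2] [28.5 42.5] 78.9
[ 209  153   67   65 3926] mean [472.1 149.4] rect [472.9 149.3] [59.1 59.8] 83.4
[ 100  160   57   85 3149] mean [478.3  33.7] rect [476.3  41.7] [51.4 83.9] 72.9
```

View pics/w8.png

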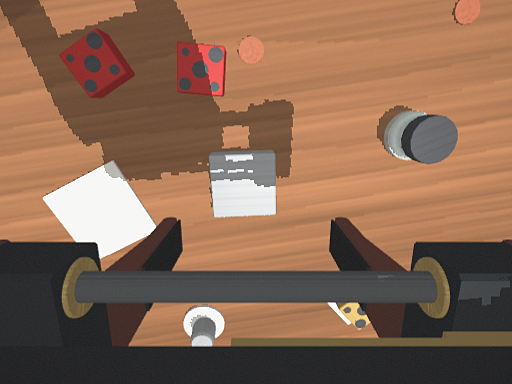

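Request:
{"name": "send_rows", "arguments": {
  "moves": [0.9,0,0.4,0,0.9,0,0.4,0,0,0,0,0,-0.3,0,0,0,-0.3,0,0,0,-0.3,0,0,0,-0.3,0,0,0,-0.3,0,0,0,-0.3,0,0,0,0,0,0,0]
}}

```text
t: 13.58
tcp_pos: [0.4541, 0.1519, 0.1679]
tcp_rot: [0.076, 0.997, 0.017, 0.02]
ft_force: [-0.0, -0.7, 0.5]
finger_gap: 0.999
```

```bash
cat >> h.py <<'E'
def tz(): print("toolz",R.from_quat(manip.state()["tcp_rot"]).as_matrix()[:,2].round(3))
E
python3 -c "
from h import *
jaw();tz()"
```

```text
t 13.5833 tcp [454.1 151.9 167.9] jaw 81.3 j6 -1.27 gap 87.9 F [-0.  -0.7  0.5]
toolz [ 0.043  0.031 -0.999]
```

Request:
{"name": "send_rows", "arguments": {
  "moves": [0.35,0,-0.4,0.03,0.35,0,-0.4,0,0,0,-0.5,0,0,0,-0.5,0,0,0,-0.5,0,0,0,-0.5,0,0,0,-0.5,0,0,0,0,0]
}}

```text
t: 14.25
tcp_pos: [0.4741, 0.1525, 0.0807]
tcp_rot: [0.063, 0.998, 0.018, 0.022]
ft_force: [0.3, -0.6, 0.1]
finger_gap: 0.999
```

```bash
python3 -c "
from h import *
jaw();tz()"
```

```text
t 14.25 tcp [474.1 152.5  80.7] jaw 82.8 j6 -1.32 gap 87.9 F [ 0.3 -0.6  0.1]
toolz [ 0.046  0.032 -0.998]
```

Request:
{"name": "send_rows", "arguments": {
  "moves": [0,-0.08,-0.5,0,-0.1,-0.05,-0.5,0,0,0,-0.4,0,0,0,-0.3,0,0,0,0,0]
}}

```text
t: 14.67
tcp_pos: [0.4744, 0.1493, 0.0364]
tcp_rot: [0.064, 0.998, 0.018, 0.023]
ft_force: [-0.2, 0.3, -0.2]
finger_gap: 0.997
```

Request:
{"name": "send_rows", "arguments": {
  "moves": [0,0,-0.25,0,0,0,0,0]
}}

```text
t: 14.83
tcp_pos: [0.4752, 0.1495, 0.0301]
tcp_rot: [0.065, 0.997, 0.018, 0.023]
ft_force: [-0.6, -0.5, 0.3]
finger_gap: 1.0
```

Request:
{"name": "send_rows", "arguments": {
  "moves": [0,0,0,0,0,0,0,0,0,0,0,0,0,0,0,0,0,0,0,0,0,0,0,0],
  "grip": 0,
  "squeeze": 45
}}

```text
t: 15.33
tcp_pos: [0.4762, 0.1497, 0.0315]
tcp_rot: [0.065, 0.997, 0.018, 0.024]
ft_force: [-0.1, -0.5, -4.4]
finger_gap: 0.68
```

Request:
{"name": "send_rows", "arguments": {
  "moves": [0,0,0.3,0,0,0,0.6,0,0,0,0.6,0,0,0,0.6,0,0,0,0,0]
}}

```text
t: 15.75
tcp_pos: [0.472, 0.1491, 0.0849]
tcp_rot: [0.065, 0.998, 0.017, 0.02]
ft_force: [-0.3, 0.3, -4.9]
finger_gap: 0.678
```

```bash
python3 -c "
from h import *
jaw();tz()"
```

```text
t 15.75 tcp [472.  149.1  84.9] jaw 82.6 j6 -1.32 gap 59.6 F [-0.3  0.3 -4.9]
toolz [ 0.042  0.031 -0.999]
```

Request:
{"name": "send_rows", "arguments": {
  "moves": [0,-0.5,0.3,0.08,0.1,-0.7,0.3,0.08,0.1,-0.7,0,0.08,0.1,-0.7,0,0.08,0.1,-0.7,0,0.08,0.1,-0.7,0,0.04,0.1,-0.7,0,0,0.1,-0.6,0,0,0,0,0,0]
}}

```text
t: 16.5
tcp_pos: [0.4858, 0.0121, 0.0979]
tcp_rot: [-0.168, 0.985, 0.021, 0.014]
ft_force: [-0.3, -0.2, -4.6]
finger_gap: 0.679
```

Run:
```python
from h import *
jaw();tz();f=grab("wrist","w9.png");white(f,(100,60,420,245))
```

```text
t 16.5 tcp [485.8  12.1  97.9] jaw 109.4 j6 -2.11 gap 59.8 F [-0.3 -0.2 -4.6]
toolz [ 0.02   0.047 -0.999]
[  194   145   118   100 10814] mean [483.4  11.3] rect [483.   13.8] [83.8 96. ] 18.3
```

View pics/w9.png

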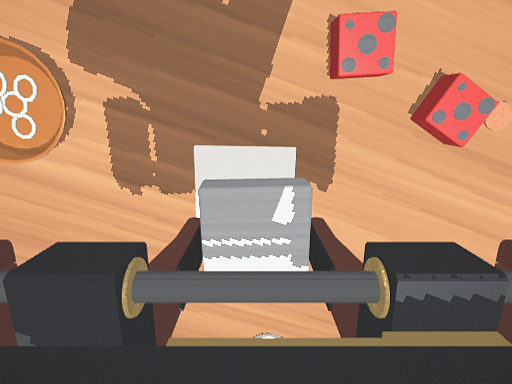

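Run:
```python
from h import *
f=grab("wrist");p=ray(f,[(194,146),(296.5,147)],.004)*1000;print(p,p.mean(0));a=np.diff(p,axis=0)[0];a/=np.hypot(*a);print(np.degrees(np.arctan2(a[1],a[0])),p.mean(0)+40*np.array([a[1],-a[0]]))
# block top near edge, z = underside+20: tcp-11
z=manip.state()["tcp_pos"][2]-.011;q=ray(f,[(201,185.5),(311,179)],z)*1000;print(q,q.mean(0));a=np.diff(q,axis=0)[0];print(np.hypot(*a));a/=np.hypot(*a);print(q.mean(0)+30*np.array([a[1],-a[0]]));jaw()
```

```text
[[458.11058955 -42.52297753]
 [432.91909581  32.78017357]] [445.51484268  -4.87140198]
108.49686043435035 [483.44848431   7.81870569]
[[462.10681012 -23.7807002 ]
 [440.7159865   28.47231782]] [451.41139831   2.34580881]
56.46189181024058
[479.17508972  13.71143415]
t 16.6 tcp [484.6  14.1  97.8] jaw 109.4 j6 -2.11 gap 59.9 F [-0.4 -0.  -5.9]
```

Request:
{"name": "send_rows", "arguments": {
  "moves": [0.1,-0.1,-0.4,-0.02,0,-0.1,-0.4,0,0,0,-0.4,0,0,0,-0.4,0,0,0,-0.3,0,0,0,0,0]
}}

```text
t: 17.1
tcp_pos: [0.4852, 0.0124, 0.0442]
tcp_rot: [-0.158, 0.987, 0.023, 0.012]
ft_force: [-0.2, -0.5, -5.2]
finger_gap: 0.683
```

Request:
{"name": "send_rows", "arguments": {
  "moves": [0.1,-0.15,-0.2,0,0,-0.03,-0.15,0,0,0,0,0]
}}

```text
t: 17.35
tcp_pos: [0.4877, 0.0086, 0.0352]
tcp_rot: [-0.159, 0.987, 0.023, 0.011]
ft_force: [-1.9, 1.2, -0.6]
finger_gap: 0.681
```

```bash
python3 -c "
from h import *
jaw();tz()"
```

```text
t 17.35 tcp [487.7   8.6  35.2] jaw 108.4 j6 -2.12 gap 60.0 F [-1.9  1.2 -0.6]
toolz [ 0.015  0.049 -0.999]
```

Request:
{"name": "send_rows", "arguments": {
  "moves": [0,0,0,0,0,0,0,0,0,0,0,0,0,0,0,0],
  "grip": 1
}}

```text
t: 17.68
tcp_pos: [0.4907, 0.008, 0.0366]
tcp_rot: [-0.159, 0.987, 0.022, 0.014]
ft_force: [0.7, -1.0, 0.1]
finger_gap: 0.942
```

Request:
{"name": "send_rows", "arguments": {
  "moves": [0,0,0.5,0,0,0,0.9,0,0,0,0.9,0,0,0,0.9,0,0,-0.4,0.9,-0.1,0,-0.8,0.9,-0.12,0,-0.8,0,-0.12,0,-0.8,0,-0.12,0,-0.8,0,-0.12,0,-0.8,0,-0.12,0,-0.8,0,-0.08,0,-0.8,0,0]
}}

```text
t: 18.68
tcp_pos: [0.4928, -0.1461, 0.1718]
tcp_rot: [0.244, 0.969, 0.015, 0.028]
ft_force: [0.0, 0.1, -0.8]
finger_gap: 0.998
```

Request:
{"name": "send_rows", "arguments": {
  "moves": [-0.1,-0.8,0,0,-0.1,-0.8,0,0,-0.1,-0.8,0,0,-0.1,-0.8,0,0,-0.1,-0.8,0,0,-0.1,-0.8,0,0,-0.1,-0.8,0,0,0,0,0,0]
}}

```text
t: 19.35
tcp_pos: [0.4757, -0.298, 0.1741]
tcp_rot: [0.246, 0.969, 0.013, 0.032]
ft_force: [0.6, -0.3, -0.4]
finger_gap: 1.0
```

Run:
```python
from h import *
jaw();tz();f=grab("wrist","w10.png");np.savez("w10.npz",W=f["W"],K=f["K"]);im=f["img"]
```

```text
t 19.35 tcp [ 475.7 -298.   174.1] jaw 61.6 j6 -1.82 gap 88.0 F [ 0.6 -0.3 -0.4]
toolz [ 0.068  0.009 -0.998]
```

View pics/w10.png

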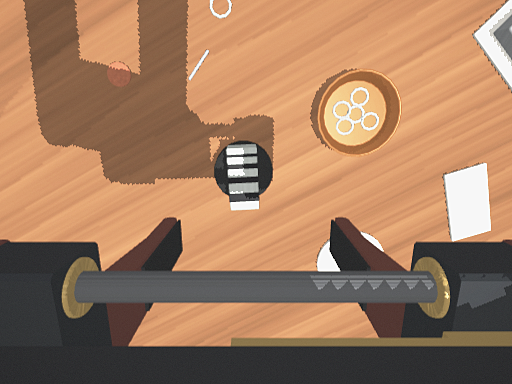

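Run:
```python
from h import *
d=np.load("w10.npz");f=dict(W=d["W"],K=d["K"]);f["img"]=cv2.imread("pics/w10.png")[:,:,::-1].copy()
hsv=cv2.cvtColor(f["img"],cv2.COLOR_RGB2HSV)
m=np.zeros(hsv.shape[:2],bool);m[135:215,208:280]=1
L=(hsv[...,1]<40)&(hsv[...,2]>140)&m; p=np.argwhere(L)[:,::-1]
w=(ray(f,p,.042)*1000).astype(np.float32);r=cv2.minAreaRect(w);print("swage",np.round(r[0],1),np.round(r[1],1),r[2],p.min(0),p.max(0))
D=(hsv[...,2]<70)&m|L; n,l,st,ce=cv2.connectedComponentsWithStats(D.astype(np.uint8));i=1+st[1:,4].argmax();print(st[i])
for y in (150,160,170,180,190): 
    x=np.where(l[y]==i)[0];print(y,x.min(),x.max(),(ray(f,[(x.min(),y),(x.max()+1,y)],.02)*1000).round(1).tolist())
quad(f,[(443,172),(487,163),(491.5,231),(452,241)],.004)
quad(f,[(226.5,144),(256.5,144),(259.5,209),(231,210)],.042)
```

```text
swage [ 467.  -301.2] [27.5 62.3] 64.18329620361328 [226 144] [258 209]
[ 214  141   59   69 2561]
150 222 264 [[437.4, -308.0], [457.7, -271.0]]
160 217 270 [[443.6, -317.3], [469.4, -270.4]]
170 214 271 [[450.9, -325.0], [478.9, -274.2]]
180 216 270 [[460.7, -328.5], [487.6, -279.9]]
190 222 264 [[472.7, -328.6], [494.1, -290.2]]
ctr [624.6 -97.2] sides [48.  84.9 46.6 87.9] ang [ 73.1 168.9  76.6 169.7]
ctr [ 467.2 -300.5] sides [27.  62.6 27.5 63.4] ang [ 61.3 154.3  62.9 153.8]
```

Request:
{"name": "send_rows", "arguments": {
  "moves": [-0.2,-0.1,-0.5,0.04,-0.2,0,-0.5,0,0,0,-0.5,0,0,0,-0.5,0,0,0,-0.5,0,0,0,-0.5,0,0,0,0,0]
}}

```text
t: 19.98
tcp_pos: [0.4657, -0.2927, 0.0979]
tcp_rot: [0.225, 0.974, 0.015, 0.032]
ft_force: [0.2, 0.0, -0.5]
finger_gap: 0.999
```

```bash
python3 -c "
from h import *
jaw();tz()"
```

```text
t 19.9833 tcp [ 465.7 -292.7   97.9] jaw 64.0 j6 -1.89 gap 87.9 F [ 0.2  0.  -0.5]
toolz [ 0.07   0.015 -0.997]
```

Request:
{"name": "send_rows", "arguments": {
  "moves": [0,-0.15,-0.5,0,0,-0.15,-0.5,0,0,-0.05,-0.5,0,0,0,0,0],
  "grip": 0.3
}}

```text
t: 20.32
tcp_pos: [0.4667, -0.2988, 0.0604]
tcp_rot: [0.224, 0.974, 0.015, 0.033]
ft_force: [-0.4, -0.8, 0.8]
finger_gap: 0.735
```

Request:
{"name": "send_rows", "arguments": {
  "moves": [0,-0.08,-0.3,0,0,0,-0.12,0,0,0,0,0]
}}

```text
t: 20.57
tcp_pos: [0.4674, -0.3006, 0.05]
tcp_rot: [0.224, 0.974, 0.015, 0.033]
ft_force: [0.3, 0.0, -0.1]
finger_gap: 0.65
```

Request:
{"name": "send_rows", "arguments": {
  "moves": [0,0,0,0,0,0,0,0,0,0,0,0,0,0,0,0,0,0,0,0,0,0,0,0],
  "grip": -0.7,
  "squeeze": 30
}}

```text
t: 21.07
tcp_pos: [0.4681, -0.3012, 0.0517]
tcp_rot: [0.224, 0.974, 0.015, 0.034]
ft_force: [-0.1, -0.2, -3.9]
finger_gap: 0.322
```

Request:
{"name": "send_rows", "arguments": {
  "moves": [0,0,0.3,0,0,0,0.6,0,0,0,0.8,0,0,0,0.8,0,0,0,0,0]
}}

```text
t: 21.48
tcp_pos: [0.4653, -0.2987, 0.1152]
tcp_rot: [0.224, 0.974, 0.017, 0.031]
ft_force: [0.6, -0.9, -2.1]
finger_gap: 0.317
```

```bash
python3 -c "
from h import *
jaw();tz()"
```

```text
t 21.4833 tcp [ 465.3 -298.7  115.2] jaw 64.1 j6 -1.9 gap 27.9 F [ 0.6 -0.9 -2.1]
toolz [ 0.067  0.019 -0.998]
```

Request:
{"name": "send_rows", "arguments": {
  "moves": [0.5,0.6,0.4,0.06,0.65,0.8,0.4,0.06,0.65,0.8,0,0.06,0.65,0.8,0,0.06,0.65,0.8,0,0.02,0.65,0.8,0,0,0.65,0.8,0,0,0.65,0.8,0,0,0.65,0.8,0,0,0.5,0.6,0,0,0.2,0.3,0,0,0,0,0,0]
}}

```text
t: 22.48
tcp_pos: [0.6261, -0.0904, 0.1284]
tcp_rot: [0.091, 0.995, 0.021, 0.024]
ft_force: [-0.4, -0.3, -3.5]
finger_gap: 0.321
```

Run:
```python
from h import *
jaw();tz();f=grab("wrist","w11.png");white(f,(100,60,420,245))
```

```text
t 22.4833 tcp [626.1 -90.4 128.4] jaw 79.6 j6 -1.7 gap 28.2 F [-0.4 -0.3 -3.5]
toolz [ 0.052  0.038 -0.998]
[407 139  13  43 396] mean [630.2  62.2] rect [630.2  61.2] [11.2 39.4] 88.9
[ 216  142   52   79 2488] mean [606.6 -96.5] rect [619.5 -95.9] [45.5 73. ] 79.1
[ 100  184   32   61 1462] mean [ 629.8 -219.3] rect [ 629.1 -216.5] [28.1 59.4] 71.1
```

View pics/w11.png

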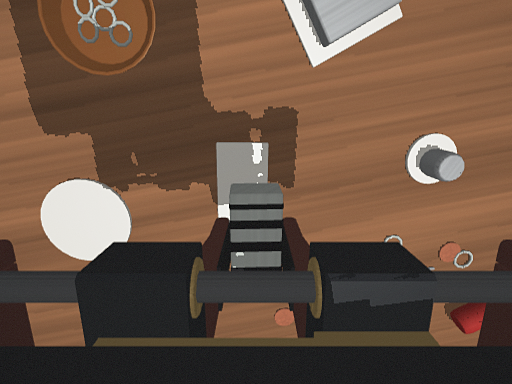

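Run:
```python
from h import *
f=grab("wrist");p=ray(f,[(216.5,142.5),(268.5,142)],.004)*1000;a=np.diff(p,axis=0)[0];print(np.hypot(*a));a/=np.hypot(*a);print(np.degrees(np.arctan2(a[1],a[0])),p.mean(0)+42*np.array([a[1],-a[0]]))
print(ray(f,[(85.5,219.5)],.004)*1000);jaw()
```

```text
45.36778405722217
79.79130609766094 [624.52768987 -96.534233  ]
[[ 625.46057185 -244.61117074]]
t 22.5833 tcp [624.9 -92.1 128.5] jaw 79.5 j6 -1.7 gap 28.2 F [ 0.7  0.  -3. ]
```

Request:
{"name": "send_rows", "arguments": {
  "moves": [0.05,-0.1,-0.5,0,0.05,-0.05,-0.5,0,0.05,0,-0.5,0,0.05,0,-0.5,0,0.05,0,-0.5,0,0,0,0,0]
}}

```text
t: 23.08
tcp_pos: [0.6263, -0.1031, 0.0586]
tcp_rot: [0.095, 0.995, 0.02, 0.022]
ft_force: [-0.8, 0.2, -3.0]
finger_gap: 0.32
```

Request:
{"name": "send_rows", "arguments": {
  "moves": [0,0.15,-0.4,0,0,0.12,-0.3,0,0,0,-0.1,0,0,0,0,0]
}}

```text
t: 23.42
tcp_pos: [0.6246, -0.0983, 0.0357]
tcp_rot: [0.097, 0.995, 0.02, 0.021]
ft_force: [-1.3, 0.4, 5.1]
finger_gap: 0.317
```

Request:
{"name": "send_rows", "arguments": {
  "moves": [0,0,0,0,0,0,0,0,0,0,0,0,0,0,0,0],
  "grip": 0.1
}}

```text
t: 23.75
tcp_pos: [0.6268, -0.0987, 0.0378]
tcp_rot: [0.097, 0.995, 0.019, 0.024]
ft_force: [0.5, 0.5, -0.6]
finger_gap: 0.539
```

Request:
{"name": "send_rows", "arguments": {
  "moves": [0,0,0.5,0,0,0,0.9,0,0,0,0.9,0,0,0,0.9,0,-0.4,-0.5,0.8,0,-0.65,-0.8,0,0,-0.65,-0.8,0,0,-0.65,-0.8,0,0,-0.65,-0.8,0,0,-0.65,-0.8,0,0,-0.65,-0.8,0,0,-0.65,-0.8,0,0]
}}

```text
t: 24.75
tcp_pos: [0.5052, -0.254, 0.1583]
tcp_rot: [0.092, 0.995, 0.016, 0.033]
ft_force: [0.1, -1.0, -0.2]
finger_gap: 0.552
```

Request:
{"name": "send_rows", "arguments": {
  "moves": [-0.65,-0.8,0,0,-0.65,-0.8,0,0,-0.3,-0.5,0,0,0,0,0,0],
  "grip": 1
}}

```text
t: 25.08
tcp_pos: [0.4615, -0.313, 0.1639]
tcp_rot: [0.094, 0.995, 0.014, 0.036]
ft_force: [-0.0, 0.0, 0.0]
finger_gap: 0.813
```

Run:
```python
from h import *
jaw();tz();f=grab("wrist","w12.png")
hsv=cv2.cvtColor(f["img"],cv2.COLOR_RGB2HSV)
m=np.zeros(hsv.shape[:2],bool);m[110:240,185:325]=1
D=(hsv[...,2]<70)&m;D=cv2.morphologyEx(D.astype(np.uint8),cv2.MORPH_OPEN,np.ones((5,5)));n,l,st,ce=cv2.connectedComponentsWithStats(D);i=1+st[1:,4].argmax();print(st[i],ce[i])
c=cv2.findContours((l==i).astype(np.uint8),0,1)[0][0].reshape(-1,2)
w=(ray(f,c,.02)*1000).astype(np.float32);print(cv2.fitEllipse(w))
jaw()
```

```text
t 25.0833 tcp [ 461.5 -313.   163.9] jaw 79.3 j6 -2.19 gap 71.5 F [-0.  0.  0.]
toolz [ 0.073  0.021 -0.997]
[ 237  150   55   28 1122] [263.30926916 164.32531194]
((449.3354797363281, -298.32110595703125), (26.64879608154297, 53.504295349121094), 166.59425354003906)
t 25.1333 tcp [ 462.  -312.1  164. ] jaw 79.3 j6 -2.19 gap 75.6 F [ 0.3 -0.1  0.8]
```

Run:
```python
from h import *
f=grab("wrist")
hsv=cv2.cvtColor(f["img"],cv2.COLOR_RGB2HSV)
m=np.zeros(hsv.shape[:2],bool);m[110:235,185:325]=1
D=((hsv[...,1]<60))&m;D=cv2.morphologyEx(D.astype(np.uint8),cv2.MORPH_OPEN,np.ones((3,3)));n,l,st,ce=cv2.connectedComponentsWithStats(D);i=1+st[1:,4].argmax();print(st[i],ce[i])
c=cv2.findContours((l==i).astype(np.uint8),0,1)[0][0]
w=(ray(f,c.reshape(-1,2),.02)*1000).astype(np.float32);print(cv2.minEnclosingCircle(w),cv2.fitEllipse(w),cv2.contourArea(cv2.convexHull(w)))
cv2.imwrite("pics/c12.png",f["img"][100:260,150:360,::-1].repeat(3,0).repeat(3,1))
jaw()
```

```text
[ 234  150   59   59 2758] [262.56345178 179.1337926 ]
((464.9806213378906, -301.0997314453125), 30.23269271850586) ((465.08447265625, -300.6729736328125), (56.791019439697266, 59.541786193847656), 95.4769058227539) 2703.7772696129978
t 25.1833 tcp [ 462.5 -311.   163.6] jaw 79.4 j6 -2.18 gap 79.3 F [ 0.8 -0.3  0.4]
```

View pics/c12.png

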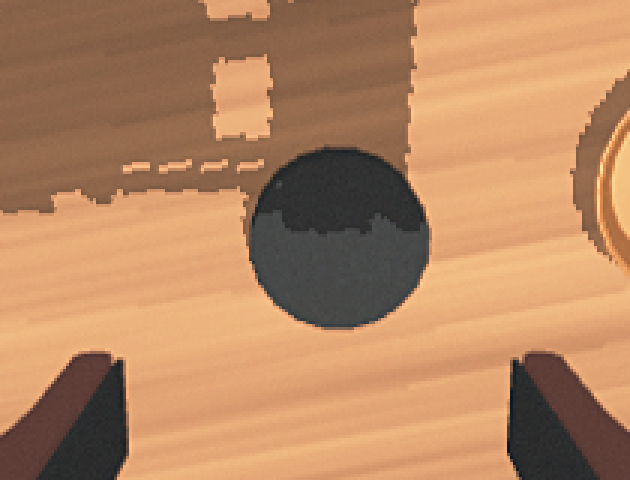

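Request:
{"name": "send_rows", "arguments": {
  "moves": [0.05,0.2,-0.5,0,0,0.15,-0.5,0,0,0,-0.5,0,0,0,-0.5,0,0,0,-0.5,0,0,0,-0.5,0,0,0,0,0],
  "grip": 1
}}

```text
t: 25.77
tcp_pos: [0.4704, -0.2952, 0.0904]
tcp_rot: [0.09, 0.995, 0.014, 0.039]
ft_force: [-0.1, -0.2, 0.1]
finger_gap: 1.002
```

Request:
{"name": "send_rows", "arguments": {
  "moves": [-0.12,-0.08,-0.5,0,-0.12,-0.08,-0.5,0,0,-0.05,-0.5,0,0,0,-0.4,0,0,0,0,0]
}}

```text
t: 26.18
tcp_pos: [0.469, -0.2967, 0.0445]
tcp_rot: [0.087, 0.995, 0.014, 0.041]
ft_force: [-0.3, -0.1, -0.5]
finger_gap: 1.004
```

Request:
{"name": "send_rows", "arguments": {
  "moves": [-0.15,-0.12,-0.3,0,-0.1,-0.05,-0.25,0,0,0,0,0]
}}

```text
t: 26.43
tcp_pos: [0.464, -0.3007, 0.0312]
tcp_rot: [0.086, 0.995, 0.013, 0.042]
ft_force: [0.2, -0.7, 0.9]
finger_gap: 0.998
```

Request:
{"name": "send_rows", "arguments": {
  "moves": [0,0,0,0,0,0,0,0,0,0,0,0,0,0,0,0,0,0,0,0,0,0,0,0],
  "grip": 0,
  "squeeze": 25
}}

```text
t: 26.93
tcp_pos: [0.4643, -0.3014, 0.0323]
tcp_rot: [0.086, 0.995, 0.013, 0.042]
ft_force: [0.4, 0.6, -1.0]
finger_gap: 0.677
```

Request:
{"name": "send_rows", "arguments": {
  "moves": [0,0,0.3,0,0,0,0.6,0,0,0,0.8,0,0,0,0.8,0,0,0,0,0]
}}

```text
t: 27.35
tcp_pos: [0.4625, -0.2998, 0.0969]
tcp_rot: [0.087, 0.995, 0.014, 0.04]
ft_force: [0.7, -0.7, -1.2]
finger_gap: 0.68
```

```bash
python3 -c "
from h import *
jaw();tz()"
```

```text
t 27.35 tcp [ 462.5 -299.8   96.9] jaw 80.1 j6 -2.21 gap 59.8 F [ 0.7 -0.7 -1.2]
toolz [ 0.083  0.022 -0.996]
```

Request:
{"name": "send_rows", "arguments": {
  "moves": [0.6,0.2,0.2,0,0.8,0.27,0.2,0,0.8,0.27,0,0,0.8,0.27,0,0,0.8,0.27,0,0,0.8,0.27,0,0,0.8,0.27,0,0,0.7,0.23,0,0,0.4,0.1,0,0,0,0,0,0]
}}

```text
t: 28.18
tcp_pos: [0.6283, -0.2415, 0.1029]
tcp_rot: [0.088, 0.995, 0.015, 0.038]
ft_force: [-0.1, -1.1, -1.5]
finger_gap: 0.675
```

Run:
```python
from h import *
jaw();tz();f=grab("wrist","w13.png");white(f,(100,60,420,245))
```

```text
t 28.1833 tcp [ 628.3 -241.5  102.9] jaw 80.0 j6 -1.93 gap 59.4 F [-0.1 -1.1 -1.5]
toolz [ 0.079  0.023 -0.997]
[ 388  104   32  103 2365] mean [ 625.3 -112. ] rect [ 622.9 -115.3] [87.2 26.6] 0.2
[ 200  145   96   73 3879] mean [ 611.7 -244. ] rect [ 615.3 -244.4] [79.8 55.4] 89.1
```

Request:
{"name": "send_rows", "arguments": {
  "moves": [0,-0.05,-0.5,0,0,0,-0.5,0,0,0,-0.5,0,0,0,-0.4,0,0,0,0,0]
}}

```text
t: 28.65
tcp_pos: [0.6208, -0.2439, 0.0488]
tcp_rot: [0.089, 0.995, 0.016, 0.035]
ft_force: [-0.2, 0.6, -2.9]
finger_gap: 0.674
```

Request:
{"name": "send_rows", "arguments": {
  "moves": [0.15,0,-0.3,0,0.1,0,-0.15,0,0,0,0,0]
}}

```text
t: 28.9
tcp_pos: [0.625, -0.2442, 0.0359]
tcp_rot: [0.09, 0.995, 0.016, 0.033]
ft_force: [-0.8, 1.2, 7.5]
finger_gap: 0.677
```

Contact is made, so I release the puck, rise clear of the bench and check all five from the fixed cameras.

Request:
{"name": "send_rows", "arguments": {
  "moves": [0,0,0.04,0,0,0,0,0,0,0,0,0,0,0,0,0,0,0,0,0],
  "grip": 1
}}

```text
t: 29.32
tcp_pos: [0.6275, -0.2455, 0.0385]
tcp_rot: [0.09, 0.995, 0.015, 0.035]
ft_force: [0.5, -0.2, -0.0]
finger_gap: 0.989
```

Request:
{"name": "send_rows", "arguments": {
  "moves": [0,0,0.5,0,0,0,0.9,0,0,0,0.9,0,0,0,0.9,0,0,0,0.9,0,0,-0.9,0.9,0,0,-0.9,0.5,0,0,-0.9,0.5,0,0,-0.9,0,0,0,-0.9,0,0,0,-0.9,0,0,0,-0.9,0,0]
}}

```text
t: 30.32
tcp_pos: [0.6265, -0.4028, 0.2101]
tcp_rot: [0.086, 0.995, 0.014, 0.038]
ft_force: [0.4, -1.1, 0.3]
finger_gap: 1.001
```

Request:
{"name": "send_rows", "arguments": {
  "moves": [-0.3,-0.9,0,0,-0.3,-0.9,0,0,-0.3,-0.9,0,0,-0.3,-0.9,0,0,0,0,0,0]
}}

```text
t: 30.73
tcp_pos: [0.5948, -0.5019, 0.2168]
tcp_rot: [0.087, 0.995, 0.011, 0.041]
ft_force: [-0.8, -1.0, 0.0]
finger_gap: 1.001
```

Run:
```python
from h import *
f=grab("top","t2.png");g=grab("scene","s2.png")
a=cv2.resize(f["img"][130:245,125:385],None,fx=3,fy=3,interpolation=2)
b=cv2.resize(g["img"][160:340,130:360],None,fx=1.3,fy=1.3,interpolation=2)
o=np.zeros((a.shape[0]+b.shape[0],a.shape[1],3),np.uint8);o[:a.shape[0]]=a;o[a.shape[0]:,:b.shape[1]]=b
cv2.imwrite("pics/c13.png",o[:,:,::-1]);print(o.shape)
```

```text
(579, 780, 3)
```

View pics/c13.png

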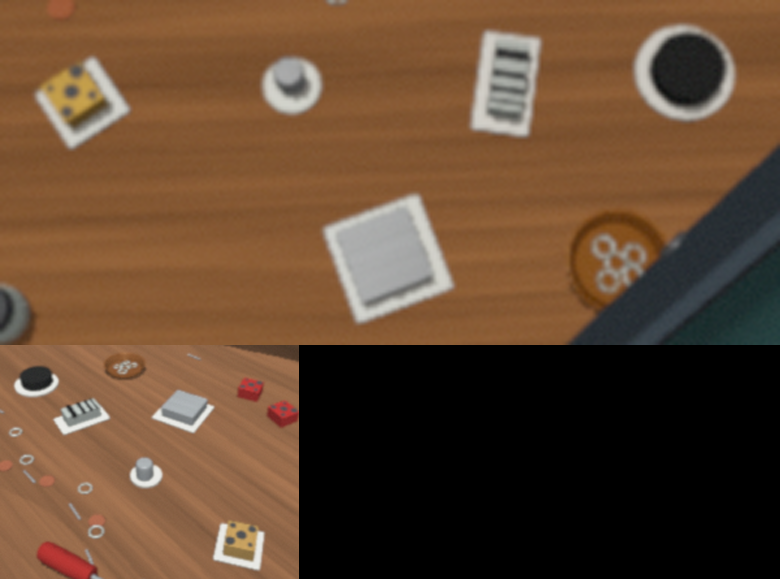

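Run:
```python
from h import *
f=grab("top");hsv=cv2.cvtColor(f["img"],cv2.COLOR_RGB2HSV)
c=lambda p:np.array(p)/3+[125,130]-.33
quad(f,c([(40,94),(76,64),(108,98),(72,125)]),.026)
quad(f,c([(335,238),(412,206),(435,270),(362,300)]),.024)
quad(f,c([(497,38),(532,42),(522,121),(489,115)]),.026)
print(ray(f,c([(291,73),(688,69)]),.027)*1000)
m=((hsv[...,0]>15)&(hsv[...,0]<30)&(hsv[...,1]>110)&(hsv[...,2]>140)).astype(np.uint8);m[:,:130]=0;m[:,175:]=0;m[:140]=0;m[180:]=0
p=np.argwhere(m)[:,::-1];w=(ray(f,p,.026)*1000).astype(np.float32);print(len(p),cv2.minAreaRect(w))
```

```text
ctr [622.2 251.9] sides [37.  39.8 35.2 37.7] ang [130.7  41.4 127.1  44.2]
ctr [483.8   8.1] sides [64.9 53.4 60.5 52.7] ang [110.5  16.7 110.   21.4]
ctr [620.7 -96.8] sides [28.4 67.3 26.5 65.5] ang [ 80.5 169.1  76.7 170.8]
[[ 632.85904335   78.2654613 ]
 [ 622.21264738 -239.47347269]]
178 ((625.7190551757812, 254.85951232910156), (39.249061584472656, 36.345252990722656), 34.06338882446289)
```

```bash
python3 -c "
from h import *
jaw();print(manip.job_done())"
```

```text
t 30.8833 tcp [ 596.7 -496.9  216.5] jaw 80.2 j6 -2.23 gap 87.9 F [ 0.5  0.2 -0.1]
the job is handed in; nothing more can be done
None
```

All five blocks are on their own plates, and I handed the job in at about 31 s of the 131 s allowed. I moved them in the order stake, doming plate, bench block, swage block, rubber puck. The highest force in the readings I took was about 7.5 N, when the puck touched its plate.

In the last top and scene pictures every block lies flat on its plate, and the arm is well clear. These are the measured distances from each plate's centre (limit 12 mm). They come from the coarse top camera, using corners read by eye, so they are good to a few millimetres:

| Block | Distance from plate centre |
|---|---|
| Bench block | about 1 mm |
| Doming plate | about 1–4 mm |
| Round stake | about 4 mm |
| Swage block | about 4 mm |
| Rubber puck | about 5–6 mm |

- **Angles:** the bench and swage blocks are parallel to their plates within a few degrees (limit about 14°).
- **A disagreement:** for the doming plate, hand-picked corners suggested it was turned about 10°. The brass colour mask gave about 1°, which matches the angle the gripper set it down at, so I trusted the mask.
- **Gripper tilt:** the tool drifted to a lean of up to about 5° during the run. No effect on the blocks was visible in the last pictures.

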